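# Shut the tea tin and pack it in its case

### The arm

A 6-joint arm with a two-finger parallel gripper is mounted at the origin on the work surface. World frame = base frame: x ahead of the robot, y to its left, z up, the work surface at z = 0. Lengths are in mm, angles in rad, forces in N, time in s.
With the tool pointing down it reaches from about 300 to 750 mm from the base axis. Payload 8.5 kg.
Tool frame: the origin (TCP) lies on the centre line of the jaws, within the pads' length; the fingertips stand 17 mm ahead of it and the grasp point (between the pads) lies 2 mm behind it (ctrl.tip_reach is the z of the fingertips in the tool frame, in mm); z points along the fingers, y is the direction in which the jaws open and shut (so a half turn about z gives the same grasp; the last joint's range is limited). The gripper opens to 85 mm and grips with 20 to 120 N. Pads are 22 mm wide; open, the fingers measure 114 mm over their backs; the gripper's body (76 mm by 85 mm) begins 54 mm behind the grasp point. The pads swing forward as they close: fully open they stand 13 mm farther back than shut.
Start: joints at [-1.483, 0.381, 1.297, -0, 1.464, -0.215], TCP at [164.001, -524.961, 248.322] pointing down, gripper open.
Joint ranges: [-3.11, 3.11], [-0.89, 2.33], [0.22, 2.48], [-1.42, 4.56], [0.17, 2.85], [-2.88, 2.88]. Speed limits (rad/s): [2.39, 2.39, 3.14, 3.14, 3.14, 3.14].

### API

Orientations are given as a unit quaternion [w, x, y, z].
In Python, from workcell import sensors, cams, ctrl gives the robot as it stands.
- The arm moves only by the tool drive_tool, never from a script. Its argument "increments" is a list of rows, each an object with "angular": the turn, a rotation vector about the tool's x, y, z in degrees, a list of three; "translation": the shift along the tool's x, y, z in cm, a list of three; "gripper": the opening, from 0 (shut) to 1 (fully open). In form: [{"angular": [ax, ay, az], "translation": [tx, ty, tz], "gripper": gripper}, ...]. A call has 1 to 12 rows; each row is the pose to reach, as a shift and turn from the pose commanded when the call began, along the tool's axes at that moment; what a row does not reach only later rows make up. A row lasts 1/10 s, in which the tool goes at most 50 mm and 8.59 degrees, less where a joint would pass 70% of its speed; a pose out of reach is approached as far as the arm can. A call with a gripper value outside its range is refused whole. The fingers move at their own pace and stop on an object; the grip force is fixed at half the most. Time passes only in rows, so rows that repeat a pose let the fingers close. It gives the time, the measured TCP pose, the force and the opening at its end, in the units of the state.
- sensors.state(): the state, without advancing time (a new reading comes with each control period).
- cams.get_image(name): name is "scene" or "side" or "wrist"; returns a dict with "pixels" (420x560x3 uint8, red, green, blue), "camera_matrix" (3x3 intrinsics, pixels), "k1" (the pictures are not rectified: a ray, as slopes to the right and down, at radius r is drawn at 1 + k1 r^2 times it, then the intrinsics apply), "view" (4x4, takes a point from world to camera coordinates). Camera axes: x right, y up, looking along -z (the intrinsics and any distortion apply to the point x, -y, -z); pixel columns grow to the right and rows downward; lengths in mm; the calibration is good to about 2 mm. A picture is of the moment at which its call begins. There is no depth.
- ctrl.finish_job(): hands the job in, once; it reports no verdict.
Trained networks look in the newest picture that a camera, given by its name, has taken for a name from the list of things; names that differ only in an ending like _2 or _b are one class to them, and where a whole thing is asked for, a point or a joint stands for the part that bears it (a point fixed in the world has none). Each returns a list of dicts, best first, with "conf" (0 to 1); they miss things now and then, are a little off and sometimes report something else, mostly with a low value. They report only what shows in the picture. A call takes as long as a camera call. They do not tell look-alikes from the thing itself.
- cams.masks_of(camera, thing): "mask" (420x560 bool, what is visible of it) and "box" ([left, top, right, bottom] in pixels, round what is visible of it).
The state is a dict: "time_s": time; "joints": joint angles; "joint_velocities": joint speeds; "tau": joint torques, N m; "ee_pos": TCP position; "tcp_rot": TCP orientation; "wrist_force": force on the tool from outside, world axes, zero at the start; "wrist_torque": the same for the moment, N m; "finger_gap": finger opening in mm.
Only numpy, scipy, OpenCV 4.12 (cv2) and the standard library are available. Lean on these libraries where they do the work, as an engineer would, in place of code of your own. Each camera call takes 0.05 s, during which the arm holds its last target.

### The job

One of the hinged tea tins has been left standing open on the pantry table. Fold its lid fully shut while the tin stands on the table, then pick it up and, keeping it upright, set it down (do not drop it) in the empty bay of the three-bay cardboard case, flat on the bay's floor and squared up like the two tins already there.

Things in the scene. Friction and masses are not known exactly. Their poses are not given: they have to be found in the camera images.
- tin_center (a point): Centre of the open steel tea tin, 40 mm above its underside. Shut: 76 (x) by 62 (y) by 80 mm high; body 64 high, lid a cap 16 deep, flush with the sides. z up, x from hinge side to front; the hinge line runs along y at x -38, 24 mm above this point. Loose, 0.25-0.45 kg. Grip across the 62 mm (along y), 50 mm above its underside. Fold the lid by pushing its top from behind, then down.
- tin_lid (a joint): Angle of the tin's lid in rad: 0 fully shut, 1.57 standing straight up, 2 leaning back beyond the hinge; it starts between 1.4 and 2. The hinge is slightly stiff (about 0.5 N at the lid's free edge moves it) and the lid stays where it is left.
- lid_edge (a point): Middle of the lid's free edge (opposite the hinge), 76 mm from the hinge line, half-way through the lid's 16 mm depth. Moves with the lid.
- bay (a point): Centre of the empty bay's floor (a white paper slip), 4 mm above the table. Fixed cardboard case: 3 bays in a row along this y, 112 mm apart, the others hold shut tins of the same kind. A bay is 96 (x) by 108 mm (y) inside; low walls reach 30 mm above the table, the tall one at -x 100 mm. z up, x from tall wall to low front, where the tin's x should point (the other way round is accepted).
Not all that is in view belongs to the job. Leave any pink look-alike of the part that bears tin_center alone.

How it is judged:
By the outcome, as a careful person would: the job done as asked, in the order asked, and still so for the second after the job is handed in, with the robot touching nothing.
It also fails if it takes over 51 s, if anything falls off the work surface, if the arm or the gripper's body presses on something with over 40 N, if the wrist force passes 120 N, or if a joint passes its speed limit or range.

## Working session

There is one attempt and no reset: what is moved stays moved. The work goes in short steps, Python scripts to look and compute and a tool call to move; the robot and the scene stay as the last step left them, time stands still between calls to the robot, and variables do not carry over. Pictures are saved under pics/ and viewed, and the job is handed in when it is done.

Besides the shell and the picture viewer there is one more tool, called after "Call:" as a command line: name --argument value ..., lists and objects as JSON in quotes. drive_tool: Moves the arm, as the interface text tells. Its arguments: {"type":"object","properties":{"increments":{"type":"array","items":{"type":"object","properties":{"angular":{"type":"array","items":{"type":"number"}},"translation":{"type":"array","items":{"type":"number"}},"gripper":{"type":"number"}}}}},"required":["increments"]}

```bash
ls; mkdir -p pics; cat > h.py <<'E'
import numpy as np, cv2
from workcell import sensors, cams, ctrl
def cap(n,f=None):
    d=cams.get_image(n)
    if f: cv2.imwrite('pics/'+f,d['pixels'][:,:,::-1])
    return d
def proj(d,P):
    P=np.atleast_2d(P).astype(float); V=np.array(d['view']);K=np.array(d['camera_matrix'])
    c=P@V[:3,:3].T+V[:3,3]; u=c[:,0]/-c[:,2]; v=-c[:,1]/-c[:,2]
    s=1+d['k1']*(u*u+v*v); 
    return np.c_[K[0,0]*u*s+K[0,2],K[1,1]*v*s+K[1,2]]
def ray(d,px):
    V=np.array(d['view']);K=np.array(d['camera_matrix'])
    px=np.atleast_2d(px).astype(float)
    a=(px[:,0]-K[0,2])/K[0,0]; b=(px[:,1]-K[1,2])/K[1,1]
    u,v=a.copy(),b.copy()
    for _ in range(30):
        s=1+d['k1']*(u*u+v*v); u=a/s; v=b/s
    R=V[:3,:3]; o=-R.T@V[:3,3]
    return o,np.c_[u,-v,-np.ones_like(u)]@R
def onz(d,px,z):
    o,r=ray(d,px); return o+r*((z-o[2])/r[:,2])[:,None]
E
python3 - <<'E'
from h import *
for n in ['scene','side','wrist']:
    d=cap(n,n+'0.png'); V=np.array(d['view']); print(n,(-V[:3,:3].T@V[:3,3]).round(),d['k1'])
    for t in ['tin_center','tin_lid']:
        for m in cams.masks_of(n,t): print(n,t,m['conf'],m['box'],m['mask'].sum())
print(sensors.state())
E
```

```text
pics
scene [1129.  -76.  749.] -0.15184955408688566
scene tin_center 0.9 [99.7, 221.6, 159.4, 288.0] 2225
scene tin_center 0.89 [167.4, 156.8, 214.9, 244.3] 2938
scene tin_lid 0.77 [167.8, 159.1, 202.3, 197.3] 1278
scene tin_lid 0.58 [102.6, 220.8, 153.0, 267.3] 1312
side [ 508. -523.  705.] -0.083904767450499
side tin_center 0.96 [217.4, 260.6, 289.4, 330.0] 3159
side tin_center 0.75 [288.8, 324.2, 348.6, 400.0] 2820
side tin_center 0.41 [216.3, 259.2, 249.9, 311.5] 978
side tin_lid 0.85 [216.3, 257.9, 248.4, 313.2] 1053
side tin_lid 0.85 [287.9, 325.0, 354.5, 388.7] 2242
wrist [ 234. -503.  375.] -0.03910983529203449
{'time_s': 0.45, 'joints': array([-1.48328695e+00,  3.80653384e-01,  1.29748455e+00, -1.98782807e-05,
        1.46354426e+00, -2.15319310e-01]), 'joint_velocities': array([ 0.00137322, -0.00097848, -0.0012937 ,  0.00147454, -0.00032982,
        0.00098501]), 'tau': array([ 6.19665207e-05, -4.47967887e+01, -2.31288135e+01, -1.07311178e-04,
        1.01963746e-03, -2.54737714e-06]), 'ee_pos': array([ 164.00197524, -524.94699567,  248.26516365]), 'tcp_rot': array([-4.53058126e-05,  9.88558571e-01,  1.50837495e-01, -7.00298088e-06]), 'wrist_force': array([0.01571001, 0.48690162, 0.66228477]), 'wrist_torque': array([-0.00034154, -0.03177072, -0.00186659]), 'finger_gap': 85.51179034238761}
```

View pics/scene0.png

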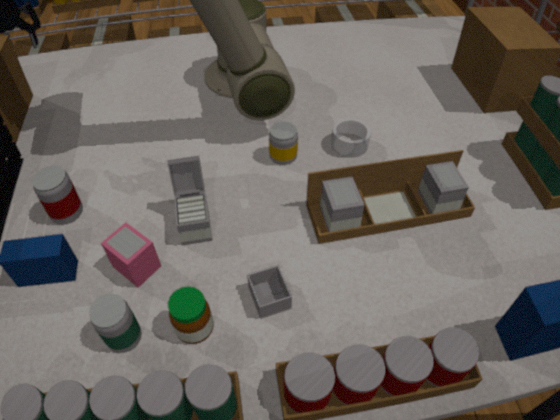

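View pics/side0.png

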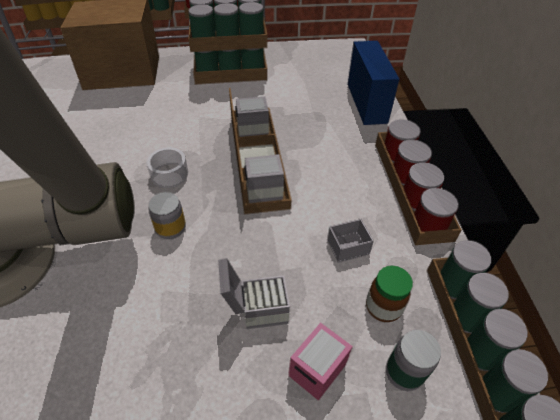

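View pics/wrist0.png

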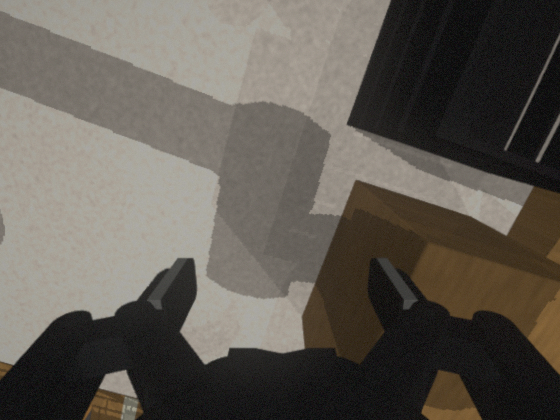

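Candidates: the grey tin, open, at scene (190,200) / side (255,295), and the pink look-alike at scene (131,253) / side (320,358). The grey one, with its lid standing up, fits the description. I'll confirm in a crop and fit its pose.

```bash
cat > fit.py <<'E'
from h import *
from scipy.optimize import minimize
def box(x0,x1,y0,y1,z0,z1): return np.array([[x,y,z] for x in(x0,x1) for y in(y0,y1) for z in(z0,z1)],float)
def parts(p,zb=0):
    x,y,yaw,th=p
    b=box(-38,38,-31,31,-40,24); l=box(0,76,-31,31,0,16)
    c,s=np.cos(th),np.sin(th)
    l=np.c_[l[:,0]*c-l[:,2]*s-38,l[:,1],l[:,0]*s+l[:,2]*c+24]
    R=np.array([[np.cos(yaw),-np.sin(yaw),0],[np.sin(yaw),np.cos(yaw),0],[0,0,1]])
    return [q@R.T+[x,y,40+zb] for q in (b,l)]
def sil(d,ps,S=4):
    m=np.zeros((420*S,560*S),np.uint8)
    for q in ps:
        h=cv2.convexHull((proj(d,q)*S+S/2).astype(np.float32)).astype(np.int32); cv2.fillConvexPoly(m,h,1)
    return cv2.resize(m.astype(np.float32),(560,420),interpolation=cv2.INTER_AREA)
def fit(views,p0,fixth=None):
    def cost(p):
        q=list(p) if fixth is None else [*p[:3],fixth]
        t=0
        for d,m in views:
            s=sil(d,parts(q)); t+=np.abs(s-m).sum()/m.sum()
        return t
    best=None
    for k in range(2):
        n=len(p0); sp=np.vstack([p0]+[np.array(p0)+np.eye(n)[i]*[12,12,.15,.2][i] for i in range(n)])
        r=minimize(cost,p0,method='Nelder-Mead',options=dict(initial_simplex=sp,xatol=.01,fatol=1e-5,maxiter=300)); p0=r.x
    return r
def draw(d,ps,f,crop,S=5):
    x0,y0,x1,y1=crop
    im=cv2.resize(d['pixels'][y0:y1,x0:x1,::-1],None,fx=S,fy=S,interpolation=cv2.INTER_CUBIC)
    for q in ps:
        P=(proj(d,q)-[x0,y0]+.5)*S
        for i in range(8):
            for b in(1,2,4):
                j=i^b
                if j>i: cv2.line(im,tuple(P[i].astype(int)),tuple(P[j].astype(int)),(0,255,0),1)
    cv2.imwrite('pics/'+f,im)
E
python3 - <<'E'
from fit import *
ds=cap('scene'); 
ms=[m for m in cams.masks_of('scene','tin_center') if m['box'][0]>160][0]['mask']
dd=cap('side'); M=cams.masks_of('side','tin_center')+cams.masks_of('side','tin_lid')
md=np.zeros((420,560),bool)
for m in M:
    if m['box'][0]<270: md|=m['mask']
c=onz(ds,[[194,215]],40)[0]; print(c)
best=None
for yaw in (0,.3,-.3):
    r=fit([(ds,ms.astype(float)),(dd,md.astype(float))],[c[0],c[1],yaw,1.7]); print(r.x.round(3),r.fun)
    if best is None or r.fun<best.fun: best=r
draw(ds,parts(best.x),'f_scene.png',(140,140,240,260)); draw(dd,parts(best.x),'f_side.png',(195,240,315,350))
# slip
print('slip scene',onz(ds,[[390,208]],4))
for n,d in(('scene',ds),('side',dd)):
  for m in cams.masks_of(n,'bay'): print(n,m['conf'],m['box'])
im=ds['pixels'][140:250,295:485,::-1]; cv2.imwrite('pics/bay_s.png',cv2.resize(im,None,fx=4,fy=4,interpolation=2))
im=dd['pixels'][85:220,220:300,::-1]; cv2.imwrite('pics/bay_d.png',cv2.resize(im,None,fx=4,fy=4,interpolation=2))
E
```

```text
[ 532.69912416 -152.25502344   40.        ]
[ 5.33952e+02 -1.55857e+02  4.60000e-02  1.79800e+00] 0.06565344346367485
[ 5.33983e+02 -1.55557e+02  4.40000e-02  1.80000e+00] 0.06599046843205192
[ 5.34130e+02 -1.55617e+02  4.00000e-02  1.80000e+00] 0.06475779660259583
slip scene [[549.38537541 255.10414841   4.        ]]
side 0.96 [238.7, 145.4, 274.3, 168.0]
side 0.31 [216.5, 257.7, 249.9, 310.3]
```

View pics/f_scene.png

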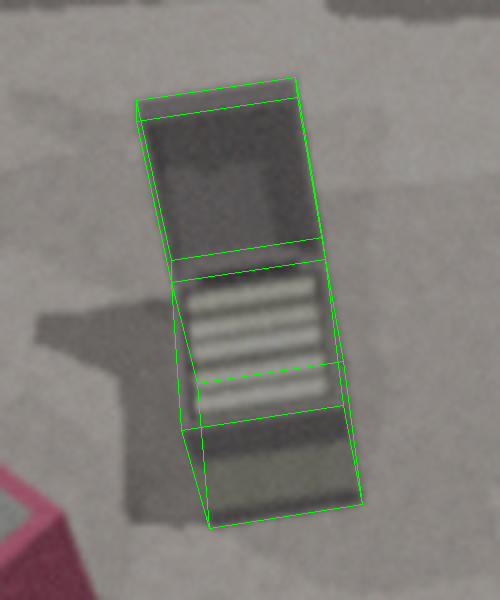

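View pics/f_side.png

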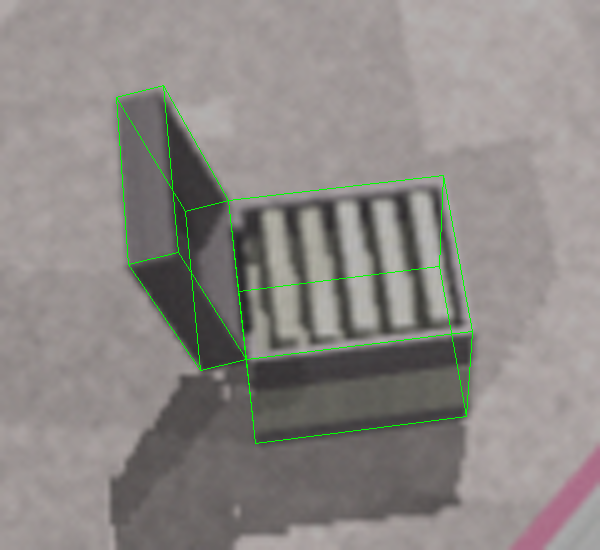

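View pics/bay_s.png

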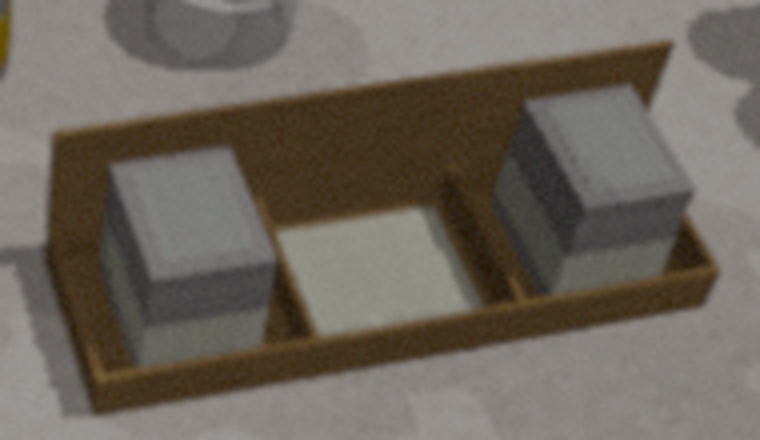

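View pics/bay_d.png

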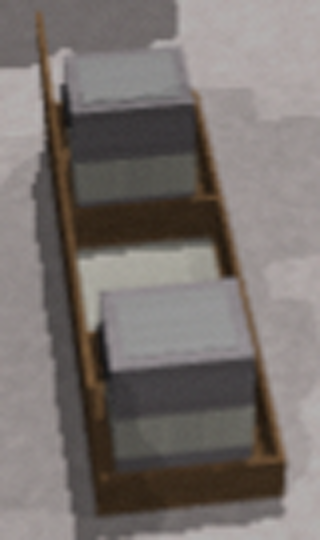

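The crop confirms the grey open tin: pose about (534,-156), yaw 0.043, lid 1.80, wireframe matching in both views. The bay lies between the two shut tins at scene (390,208), side (257,155). Next I'll fit the case pose.

```bash
python3 - <<'E'
from fit import *
from scipy.optimize import least_squares
ds=cap('scene');dd=cap('side')
t=52
Ps=np.array([[t,-170,30],[t,170,30],[-t,-170,100],[-t,170,100],[t,-170,0],[t,170,0]],float)
us=np.array([[95,375],[718,268],[55,133],[672,42],[97,412],[705,305]])/4+[295,140]-.4
Pd=np.array([[t,-170,30],[-t,170,100],[t,-170,0]],float)
ud=np.array([[285,465],[40,15],[285,497]])/4+[220,85]-.4
def w(p,P):
    c,s=np.cos(p[2]),np.sin(p[2]); return P@np.array([[c,-s,0],[s,c,0],[0,0,1]]).T+[p[0],p[1],0]
f=lambda p:np.r_[(proj(ds,w(p,Ps))-us).ravel(),(proj(dd,w(p,Pd))-ud).ravel()]
r=least_squares(f,[550,255,0.]);print(r.x.round(4),r.fun.round(1))
p=r.x
c,s=np.cos(p[2]),np.sin(p[2])
# independent: white tins
M={}
for n,d in(('scene',ds),('side',dd)):
    for t_ in cams.masks_of(n,'tin_center'): print(n,t_['conf'],t_['box'])
q=[w(p,np.array(box(-48,48,-54,54,4,30))),w(p,box(-52,52,-170,170,0,30)),w(p,box(-52,-48,-170,170,0,100))]
draw(ds,q,'c_s.png',(295,140,485,250),4);draw(dd,q,'c_d.png',(220,80,300,220),4)
E
```

```text
[5.531449e+02 2.517007e+02 4.220000e-02] [ 0.2  1.4  0.9  1.  -1.  -1.   0.  -0.6 -1.3  1.1 -0.2  0.8 -0.3 -1.5
 -1.5 -1.1 -0.8 -0.3]
scene 0.9 [168.0, 154.1, 214.8, 242.9]
side 0.74 [216.9, 259.6, 290.2, 330.0]
side 0.65 [288.0, 323.7, 351.6, 401.4]
side 0.26 [240.2, 144.0, 273.2, 166.2]
```

```bash
cd pics; python3 -c "
import cv2,numpy as np
a=cv2.imread('c_s.png');b=cv2.imread('c_d.png');b=b[:440*1]if 0 else cv2.resize(b,None,fx=.786,fy=.786);a=cv2.copyMakeBorder(a,0,0,0,0,0)
h=max(a.shape[0],b.shape[0]);c=np.zeros((h,a.shape[1]+b.shape[1],3),np.uint8);c[:a.shape[0],:a.shape[1]]=a;c[:b.shape[0],a.shape[1]:]=b;cv2.imwrite('c_both.png',cv2.resize(c,(790,int(h*790/c.shape[1]))))"
```

```text
(no output)
```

View pics/c_both.png

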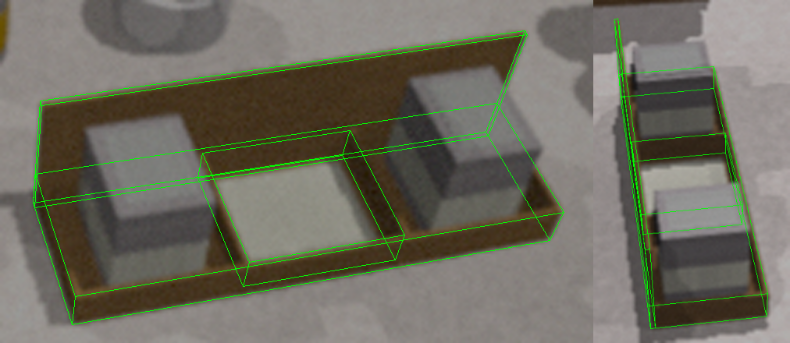

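```bash
cat > mv.py <<'E'
from h import *
from scipy.spatial.transform import Rotation as Ro
def Rt(yaw): # tool x at yaw, z down
    c,s=np.cos(yaw),np.sin(yaw); return np.array([[c,s,0],[s,-c,0],[0,0,-1.]])
def cur():
    s=sensors.state(); q=np.array(s['tcp_rot']); return np.array(s['ee_pos']),Ro.from_quat(q[[1,2,3,0]]).as_matrix(),s
def inc(targets,yaw):
    p,R,s=cur()
    a=Ro.from_matrix(R.T@Rt(yaw)).as_rotvec(degrees=True)
    print('t',s['time_s'],'pos',p.round(1),'gap',round(s['finger_gap'],1),'F',np.round(s['wrist_force'],1),'ang',a.round(2))
    for t in targets: print((R.T@(np.array(t)-p)/10).round(2).tolist())
def loc(c,yaw,P):
    P=np.atleast_2d(P); k,s=np.cos(yaw),np.sin(yaw)
    return np.c_[c[0]+P[:,0]*k-P[:,1]*s,c[1]+P[:,0]*s+P[:,1]*k,P[:,2]]
TIN=(534,-155.7);YAW=.043;BAY=(553.1,251.7);BYAW=.042
E
python3 - <<'E'
from mv import *
print(ctrl.tip_reach)
inc(loc(TIN,YAW,[[-96,0,248],[-98,0,141]]),YAW)
E
```

```text
17.0
t 1.0 pos [ 164.  -525.   248.3] gap 85.5 F [-0.1  0.7 -0.4] ang [-0.    0.   14.88]
[37.05, -26.68, 0.03]
[36.86, -26.73, 10.73]
```

Call:
drive_tool --increments '[{"angular": [0,0,7],"translation": [4,-3,0],"gripper": 0},{"angular": [0,0,14.9],"translation": [36.9,-26.7,0],"gripper": 0},{"angular": [0,0,14.9],"translation": [36.9,-26.7,0],"gripper": 0},{"angular": [0,0,14.9],"translation": [36.9,-26.7,0],"gripper": 0},{"angular": [0,0,14.9],"translation": [36.9,-26.7,0],"gripper": 0},{"angular": [0,0,14.9],"translation": [36.9,-26.7,0],"gripper": 0},{"angular": [0,0,14.9],"translation": [36.9,-26.7,0],"gripper": 0},{"angular": [0,0,14.9],"translation": [36.9,-26.7,0],"gripper": 0},{"angular": [0,0,14.9],"translation": [36.9,-26.7,0],"gripper": 0},{"angular": [0,0,14.9],"translation": [36.9,-26.7,0],"gripper": 0},{"angular": [0,0,14.9],"translation": [36.9,-26.7,0],"gripper": 0},{"angular": [0,0,14.9],"translation": [36.9,-26.7,0],"gripper": 0}]'

```text
time_s: 2.2
ee_pos: [436.2, -160.8, 248.3]
tcp_rot: [0.0, 1.0, 0.021, -0.0]
wrist_force: [-1.1, -0.7, -0.5]
finger_gap: 0.3
```

```bash
python3 - <<'E'
from mv import *
inc(loc(TIN,YAW,[[-98,0,248],[-98,0,141]]),YAW)
E
```

```text
t 2.2 pos [ 436.2 -160.8  248.3] gap 0.3 F [-1.1 -0.7 -0.5] ang [ 0.01  0.02 -0.05]
[-0.01, -0.09, 0.03]
[-0.01, -0.09, 10.73]
```

Call:
drive_tool --increments '[{"angular": [0,0,0],"translation": [0,-0.1,4],"gripper": 0},{"angular": [0,0,0],"translation": [0,-0.1,8],"gripper": 0},{"angular": [0,0,0],"translation": [0,-0.1,10.7],"gripper": 0},{"angular": [0,0,0],"translation": [0,-0.1,10.7],"gripper": 0}]'

```text
time_s: 2.6
ee_pos: [434.6, -159.6, 138.8]
tcp_rot: [-0.002, 1.0, 0.02, -0.003]
wrist_force: [-0.3, 0.3, 0.5]
finger_gap: -0.0
```

```bash
python3 - <<'E'
from mv import *
d=cap('side','s1.png'); im=d['pixels'][200:340,180:320,::-1]; cv2.imwrite('pics/s1c.png',cv2.resize(im,None,fx=4,fy=4,interpolation=2))
# path of front-bottom corner -> TCP
T=[]
for th in [1.7,1.55,1.4,1.2,1.0,.8,.6,.4,.25,.12,.03,-.03]:
    r=58;c,s=np.cos(th),np.sin(th)
    T.append([-38+r*c-16*s-11, 0, 64+r*s+16*c+17])
inc(loc(TIN,YAW,T),YAW)
E
```

```text
t 2.65 pos [ 435.7 -160.1  140.9] gap -0.1 F [-0.3 -0.  -0.3] ang [-0.09  0.13 -0.15]
[2.61, -0.02, 0.44]
[3.46, -0.02, 0.15]
[4.35, -0.03, -0.01]
[5.55, -0.03, -0.01]
[6.73, -0.03, 0.23]
[7.83, -0.03, 0.69]
[8.83, -0.04, 1.37]
[9.66, -0.04, 2.23]
[10.17, -0.04, 2.98]
[10.51, -0.04, 3.68]
[10.7, -0.04, 4.19]
[10.79, -0.04, 4.54]
```

View pics/s1c.png

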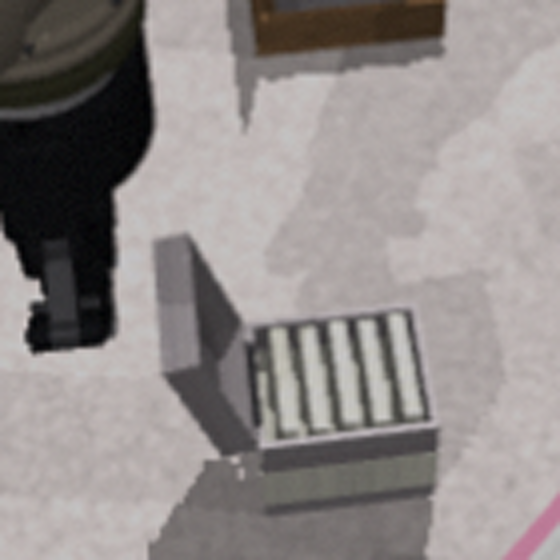

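The side crop shows the fingers at (70,320) standing clear behind the lid (180,300), so I'm pushing now.

Call:
drive_tool --increments '[{"angular": [0,0,0],"translation": [1.4,0,0.3],"gripper": 0},{"angular": [0,0,0],"translation": [2.1,0,0.4],"gripper": 0},{"angular": [0,0,0],"translation": [2.6,0,0.4],"gripper": 0},{"angular": [0,0,0],"translation": [3.0,0,0.3],"gripper": 0},{"angular": [0,0,0],"translation": [3.5,0,0.15],"gripper": 0},{"angular": [0,0,0],"translation": [4.4,0,0],"gripper": 0},{"angular": [0,0,0],"translation": [5.0,0,0],"gripper": 0},{"angular": [0,0,0],"translation": [5.6,0,0],"gripper": 0},{"angular": [0,0,0],"translation": [6.2,0,0.1],"gripper": 0},{"angular": [0,0,0],"translation": [6.7,0,0.2],"gripper": 0},{"angular": [0,0,0],"translation": [7.3,0,0.45],"gripper": 0},{"angular": [0,0,0],"translation": [7.8,0,0.7],"gripper": 0}]'

```text
time_s: 3.85
ee_pos: [515.0, -155.7, 134.1]
tcp_rot: [-0.0, 1.0, 0.021, 0.0]
wrist_force: [-0.2, -1.0, 1.1]
finger_gap: -0.0
```

```bash
python3 - <<'E'
from mv import *
d=cap('side','s2.png'); im=d['pixels'][200:340,180:320,::-1]; cv2.imwrite('pics/s2c.png',cv2.resize(im,None,fx=4,fy=4,interpolation=2))
T=[]
for th in [.8,.6,.4,.25,.12,.03,0,-.03]:
    r=58;c,s=np.cos(th),np.sin(th)
    T.append([-38+r*c-16*s-11, 0, 64+r*s+16*c+17])
inc(loc(TIN,YAW,T),YAW)
E
```

```text
t 3.9 pos [ 515.3 -155.7  133.7] gap 0.2 F [ 0.2  0.  -1.1] ang [-0.01  0.   -0.01]
[-0.14, 0.08, -0.01]
[0.85, 0.08, 0.67]
[1.68, 0.08, 1.53]
[2.19, 0.08, 2.28]
[2.53, 0.08, 2.98]
[2.71, 0.08, 3.49]
[2.76, 0.08, 3.67]
[2.81, 0.08, 3.84]
```

View pics/s2c.png

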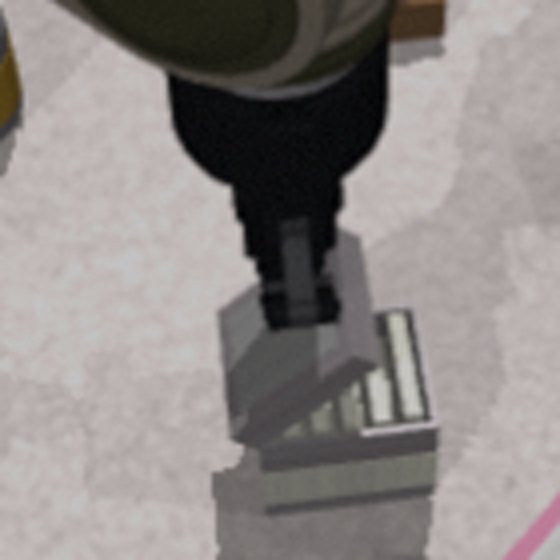

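The lid is half folded and the tin hasn't moved. I'll keep going.

Call:
drive_tool --increments '[{"angular": [0,0,0],"translation": [0.4,0,0.35],"gripper": 0},{"angular": [0,0,0],"translation": [0.85,0,0.7],"gripper": 0},{"angular": [0,0,0],"translation": [1.25,0,1.1],"gripper": 0},{"angular": [0,0,0],"translation": [1.7,0,1.5],"gripper": 0},{"angular": [0,0,0],"translation": [2.0,0,1.9],"gripper": 0},{"angular": [0,0,0],"translation": [2.2,0,2.3],"gripper": 0},{"angular": [0,0,0],"translation": [2.4,0,2.65],"gripper": 0},{"angular": [0,0,0],"translation": [2.55,0,3.0],"gripper": 0},{"angular": [0,0,0],"translation": [2.7,0,3.3],"gripper": 0},{"angular": [0,0,0],"translation": [2.8,0,3.5],"gripper": 0},{"angular": [0,0,0],"translation": [2.8,0,3.6],"gripper": 0},{"angular": [0,0,0],"translation": [2.8,0,3.65],"gripper": 0}]'

```text
time_s: 5.1
ee_pos: [542.5, -154.6, 97.8]
tcp_rot: [0.0, 1.0, 0.021, 0.0]
wrist_force: [-0.2, 0.7, -0.5]
finger_gap: -0.2
```

Call:
drive_tool --increments '[{"angular": [0,0,0],"translation": [0,0,0.1],"gripper": 0},{"angular": [0,0,0],"translation": [0,0,0.15],"gripper": 0},{"angular": [0,0,0],"translation": [0,0,0.2],"gripper": 0}]'

```text
time_s: 5.4
ee_pos: [542.6, -154.6, 96.8]
tcp_rot: [0.0, 1.0, 0.021, 0.0]
wrist_force: [-3.4, 1.4, 12.2]
finger_gap: -0.2
```

```bash
python3 - <<'E'
from mv import *
d=cap('side','s3.png'); im=d['pixels'][200:340,180:320,::-1]; cv2.imwrite('pics/s3c.png',cv2.resize(im,None,fx=4,fy=4,interpolation=2))
inc([[542,-155,97]],YAW)
E
```

```text
t 5.45 pos [ 542.6 -154.6   96.9] gap 0.1 F [-3.   1.7  7.9] ang [ 0.04 -0.06 -0.01]
[-0.06, 0.04, -0.01]
```

View pics/s3c.png

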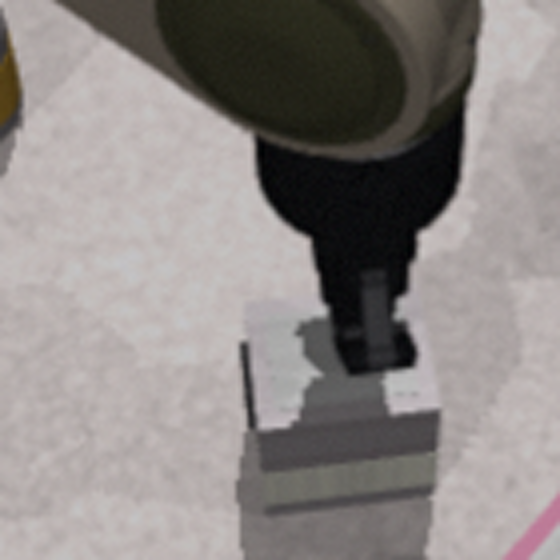

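The lid is pressed shut, with a hard stop at about 10 N and the tip at z≈80. I'll lift, open the gripper and re-measure.

Call:
drive_tool --increments '[{"angular": [0,0,0],"translation": [0,0,-2],"gripper": 0},{"angular": [0,0,0],"translation": [0,0,-6],"gripper": 1},{"angular": [0,0,0],"translation": [0,0,-9],"gripper": 1},{"angular": [0,0,0],"translation": [0,0,-9],"gripper": 1}]'

```text
time_s: 5.85
ee_pos: [543.8, -155.2, 190.0]
tcp_rot: [0.002, 1.0, 0.021, 0.004]
wrist_force: [-0.1, 0.1, -0.1]
finger_gap: 43.2
```

```bash
python3 - <<'E'
from fit import *
from mv import inc,loc
V=[];D=[]
for n,z in(('scene',(160,235)),('side',(205,280))):
    d=cap(n); L=cams.masks_of(n,'tin_center')
    for m in L: print(n,m['conf'],m['box'])
    L=[m for m in L if z[0]<m['box'][0]<z[1] and (n!='scene' or m['box'][0]>160)]
    if n=='side': L=[m for m in L if m['box'][1]<300]
    D.append(d)
    if L: V.append((d,L[0]['mask'].astype(float)))
print(len(V))
for sub in ([V,V[1:],V[:1]] if len(V)==2 else [V]):
    r=fit(sub,[534,-155.7,.043],0.); print(r.x.round(3),r.fun)
p=[534,-155.7,.043,0]
draw(D[0],parts(p),'g_s.png',(150,130,250,260),4);draw(D[1],parts(p),'g_d.png',(195,230,315,350),4)
a=cv2.imread('pics/g_s.png');b=cv2.imread('pics/g_d.png');c=np.zeros((520,880,3),np.uint8);c[:520,:400]=a;c[:480,400:]=b;cv2.imwrite('pics/g.png',c[:,:][:, :800] if 0 else cv2.resize(c,(790,467)))
inc(loc([534,-155.7],.043,[[0,0,48]]),.043)
E
```

```text
scene 0.98 [172.4, 188.9, 213.0, 244.2]
scene 0.67 [101.1, 221.7, 160.2, 288.9]
side 0.93 [238.0, 270.5, 290.1, 330.0]
side 0.66 [288.5, 323.6, 350.6, 400.4]
2
[ 5.34115e+02 -1.55998e+02  4.30000e-02] 0.10712622693945129
[ 5.34591e+02 -1.56691e+02  3.80000e-02] 0.05246274834437086
[ 5.33958e+02 -1.55598e+02  3.20000e-02] 0.04827008928571429
t 6.05 pos [ 541.9 -154.3  184.6] gap 72.3 F [-0.1  0.7 -0.5] ang [-0.07  0.11 -0.02]
[-0.77, 0.12, 13.66]
```

View pics/g.png

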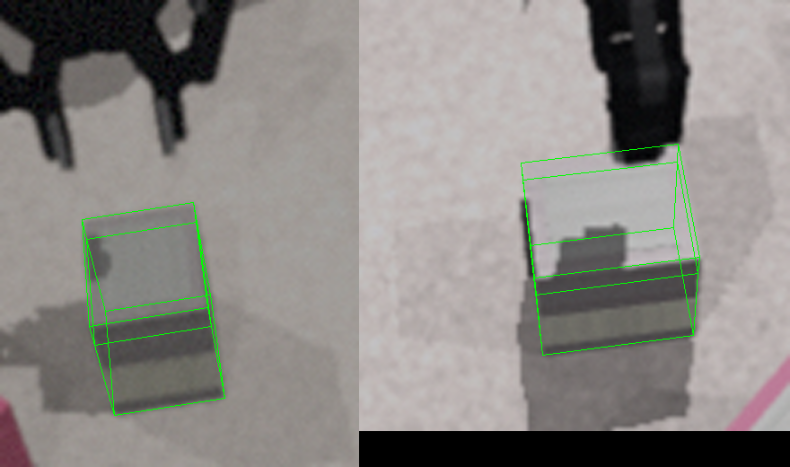

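```bash
python3 - <<'E'
from fit import *
d=cap('side'); im=d['pixels'][255:340,225:300,::-1]; cv2.imwrite('pics/z.png',cv2.resize(im,None,fx=7,fy=7,interpolation=2))
E
```

```text
(no output)
```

View pics/z.png

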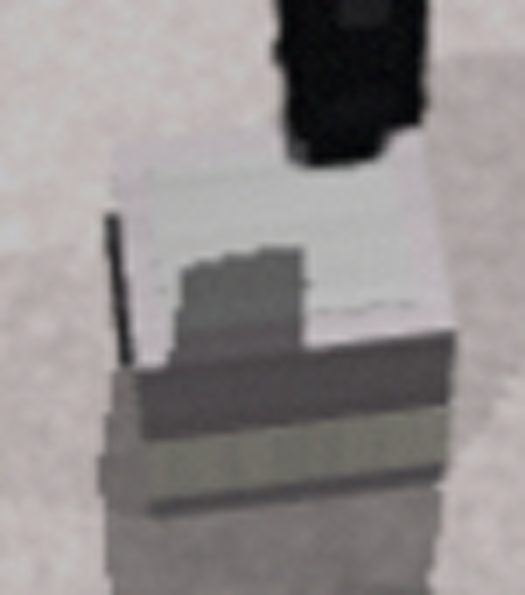

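Call:
drive_tool --increments '[{"angular": [0,0,0],"translation": [-0.8,0.1,0],"gripper": 1},{"angular": [0,0,0],"translation": [-0.8,0.1,3],"gripper": 1},{"angular": [0,0,0],"translation": [-0.8,0.1,6],"gripper": 1},{"angular": [0,0,0],"translation": [-0.8,0.1,9],"gripper": 1},{"angular": [0,0,0],"translation": [-0.8,0.1,12],"gripper": 1},{"angular": [0,0,0],"translation": [-0.8,0.1,13.6],"gripper": 1},{"angular": [0,0,0],"translation": [-0.8,0.1,13.6],"gripper": 1},{"angular": [0,0,0],"translation": [-0.8,0.1,13.6],"gripper": 1}]'

```text
time_s: 6.9
ee_pos: [534.3, -156.0, 50.0]
tcp_rot: [-0.0, 1.0, 0.021, -0.0]
wrist_force: [-0.0, -0.6, -0.4]
finger_gap: 85.3
```

```bash
python3 - <<'E'
from mv import *
inc(loc([534,-155.7],.043,[[0,0,48]]),.043)
d=cap('side'); im=d['pixels'][215:340,205:320,::-1]; cv2.imwrite('pics/z2.png',cv2.resize(im,None,fx=4,fy=4,interpolation=2))
E
```

```text
t 6.9 pos [ 534.3 -156.    50. ] gap 85.3 F [-0.  -0.6 -0.4] ang [-0.01  0.02 -0.02]
[-0.03, -0.03, 0.2]
```

View pics/z2.png

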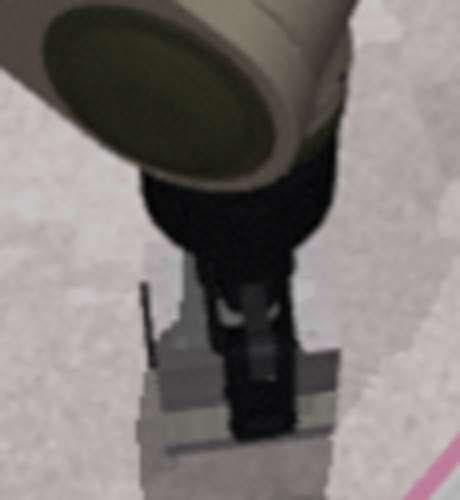

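The fingers straddle the tin centrally, so I'm closing.

Call:
drive_tool --increments '[{"angular": [0,0,0],"translation": [0,0,0.2],"gripper": 1},{"angular": [0,0,0],"translation": [0,0,0.2],"gripper": 0},{"angular": [0,0,0],"translation": [0,0,0.2],"gripper": 0},{"angular": [0,0,0],"translation": [0,0,0.2],"gripper": 0},{"angular": [0,0,0],"translation": [0,0,0.2],"gripper": 0},{"angular": [0,0,0],"translation": [0,0,0.2],"gripper": 0},{"angular": [0,0,0],"translation": [0,0,0.2],"gripper": 0},{"angular": [0,0,0],"translation": [0,0,0.2],"gripper": 0}]'

```text
time_s: 7.75
ee_pos: [534.7, -156.0, 48.5]
tcp_rot: [0.0, 1.0, 0.021, 0.0]
wrist_force: [-2.0, 0.2, 5.8]
finger_gap: 61.2
```

Call:
drive_tool --increments '[{"angular": [0,0,0],"translation": [0,0,-1],"gripper": 0},{"angular": [0,0,0],"translation": [0,0,-3],"gripper": 0},{"angular": [0,0,0],"translation": [0,0,-6],"gripper": 0},{"angular": [0,0,0],"translation": [0,0,-9],"gripper": 0},{"angular": [0,0,0],"translation": [0,0,-12],"gripper": 0},{"angular": [0,0,0],"translation": [0,0,-14],"gripper": 0},{"angular": [0,0,0],"translation": [0,0,-14],"gripper": 0},{"angular": [0,0,0],"translation": [0,0,-14],"gripper": 0}]'

```text
time_s: 8.55
ee_pos: [534.1, -155.6, 187.2]
tcp_rot: [-0.0, 1.0, 0.021, -0.0]
wrist_force: [-0.2, 0.4, -3.2]
finger_gap: 61.5
```

```bash
python3 - <<'E'
from mv import *
inc(loc(BAY,BYAW,[[0,0,188],[0,0,100],[0,0,53]]),BYAW)
d=cap('side','lift.png')
E
```

```text
t 8.55 pos [ 534.1 -155.6  187.2] gap 61.5 F [-0.2  0.4 -3.2] ang [-0.03  0.05  0.05]
[3.64, -40.61, -0.06]
[3.65, -40.61, 8.74]
[3.66, -40.6, 13.44]
```

View pics/lift.png

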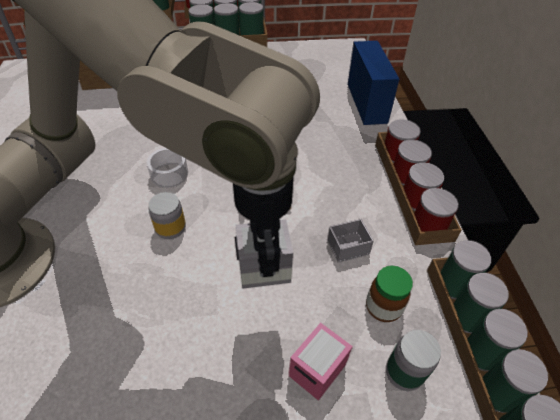

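The tin is lifted upright at (265,255), weighing about 3.2 N. Carrying it to the bay.

Call:
drive_tool --increments '[{"angular": [0,0,0],"translation": [0.1,-1,0],"gripper": 0},{"angular": [0,0,0],"translation": [0.3,-3,0],"gripper": 0},{"angular": [0,0,0],"translation": [0.6,-6.5,0],"gripper": 0},{"angular": [0,0,0],"translation": [1,-10.5,0],"gripper": 0},{"angular": [0,0,0],"translation": [1.3,-14.5,0],"gripper": 0},{"angular": [0,0,0],"translation": [1.7,-18.5,0],"gripper": 0},{"angular": [0,0,0],"translation": [2,-22.5,0],"gripper": 0},{"angular": [0,0,0],"translation": [2.4,-26.5,0],"gripper": 0},{"angular": [0,0,0],"translation": [2.8,-30.5,0],"gripper": 0},{"angular": [0,0,0],"translation": [3.1,-34.5,0],"gripper": 0},{"angular": [0,0,0],"translation": [3.4,-37.5,0],"gripper": 0},{"angular": [0,0,0],"translation": [3.6,-39.6,0],"gripper": 0}]'

```text
time_s: 9.8
ee_pos: [552.5, 244.0, 186.5]
tcp_rot: [0.0, 1.0, 0.022, -0.001]
wrist_force: [0.5, -0.1, -2.8]
finger_gap: 61.5
```

Call:
drive_tool --increments '[{"angular": [0,0,0],"translation": [0,-0.6,0],"gripper": 0},{"angular": [0,0,0],"translation": [0,-1,0],"gripper": 0},{"angular": [0,0,0],"translation": [0,-1,0],"gripper": 0},{"angular": [0,0,0],"translation": [0,-1,0],"gripper": 0}]'

```text
time_s: 10.2
ee_pos: [553.1, 250.4, 187.7]
tcp_rot: [0.0, 1.0, 0.021, -0.0]
wrist_force: [0.9, -0.3, -3.6]
finger_gap: 61.5
```

```bash
python3 - <<'E'
from fit import *
from mv import *
inc(loc(BAY,BYAW,[[0,0,188],[0,0,100],[0,0,53]]),BYAW)
p,R,s=cur()
D={n:cap(n) for n in('scene','side')}
q=parts([p[0],p[1],.042,0],p[2]-48.3)
w=[loc(BAY,BYAW,b) for b in (box(-48,48,-54,54,4,30),box(-52,52,-170,170,0,30))]
draw(D['scene'],q+w,'b_s.png',(295,90,485,250),4);draw(D['side'],q+w,'b_d.png',(210,40,310,220),3)
E
```

```text
t 10.2 pos [553.1 250.4 187.7] gap 61.5 F [ 0.9 -0.3 -3.6] ang [ 0.02  0.03 -0.01]
[0.0, -0.13, -0.03]
[0.01, -0.13, 8.77]
[0.01, -0.13, 13.47]
```

View pics/b_s.png

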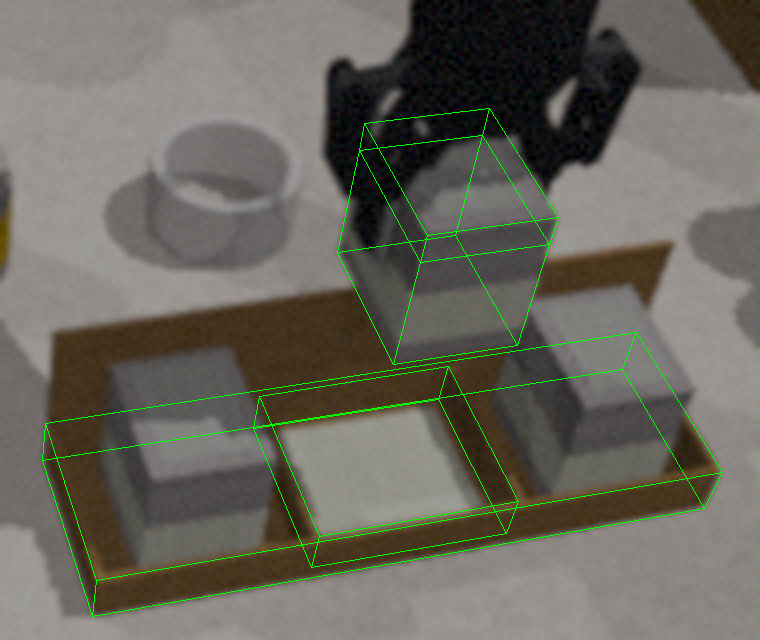

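View pics/b_d.png

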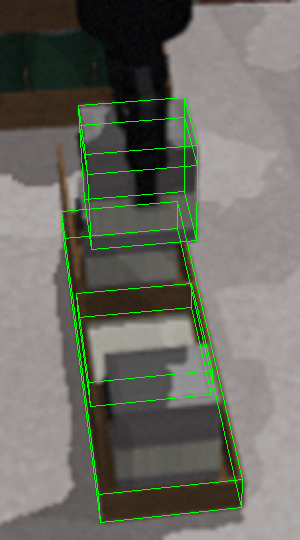

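The held tin's wireframe matches in both pictures and sits over the bay. Lowering it now.

Call:
drive_tool --increments '[{"angular": [0,0,0],"translation": [0,-0.1,1],"gripper": 0},{"angular": [0,0,0],"translation": [0,-0.1,3.5],"gripper": 0},{"angular": [0,0,0],"translation": [0,-0.1,6],"gripper": 0},{"angular": [0,0,0],"translation": [0,-0.1,8.5],"gripper": 0},{"angular": [0,0,0],"translation": [0,-0.1,10.5],"gripper": 0},{"angular": [0,0,0],"translation": [0,-0.1,12],"gripper": 0},{"angular": [0,0,0],"translation": [0,-0.1,12.7],"gripper": 0},{"angular": [0,0,0],"translation": [0,-0.1,13],"gripper": 0},{"angular": [0,0,0],"translation": [0,-0.1,13],"gripper": 0}]'

```text
time_s: 11.2
ee_pos: [553.2, 252.2, 57.9]
tcp_rot: [-0.0, 1.0, 0.021, 0.0]
wrist_force: [0.9, 0.2, -2.7]
finger_gap: 61.5
```

```bash
python3 - <<'E'
from fit import *
from mv import *
inc(loc(BAY,BYAW,[[0,0,52]]),BYAW)
p,R,s=cur()
D={n:cap(n) for n in('scene','side')}
q=[x for dy in(-112,112) for x in parts([*loc(BAY,BYAW,[[0,dy,0]])[0][:2],.042,0],4)]
q=[np.vstack(q[:2]),np.vstack(q[2:])]
q=[loc(BAY,BYAW,box(-38,38,dy-31,dy+31,4,84)) for dy in(-112,112)]
q+=[loc(BAY,BYAW,box(-38,38,-31,31,p[2]-48.3,p[2]+31.7))]
draw(D['scene'],q,'e_s.png',(295,90,485,250),4);draw(D['side'],q,'e_d.png',(210,70,310,220),4)
E
```

```text
t 11.2 pos [553.2 252.2  57.9] gap 61.5 F [ 0.9  0.2 -2.7] ang [-0.   -0.01  0.03]
[-0.01, 0.05, 0.59]
```

View pics/e_s.png

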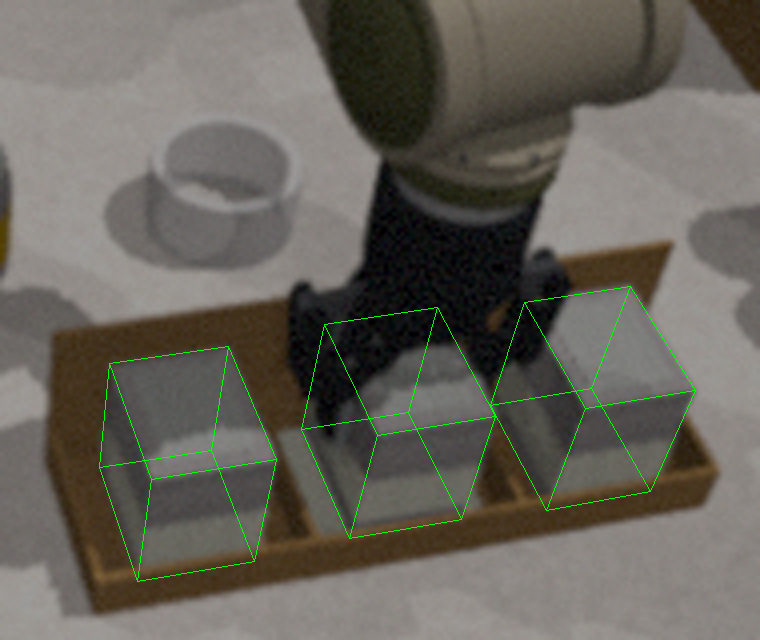

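View pics/e_d.png

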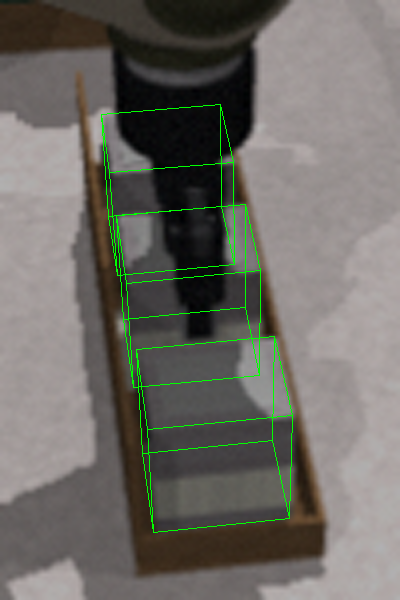

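Both neighbours coincide with the predicted poses in both views, so the case fit is good. I'll ease the tin down to contact.

Call:
drive_tool --increments '[{"angular": [0,0,0],"translation": [0,0,0.15],"gripper": 0},{"angular": [0,0,0],"translation": [0,0,0.3],"gripper": 0},{"angular": [0,0,0],"translation": [0,0,0.4],"gripper": 0},{"angular": [0,0,0],"translation": [0,0,0.45],"gripper": 0},{"angular": [0,0,0],"translation": [0,0,0.45],"gripper": 0}]'

```text
time_s: 11.8
ee_pos: [553.0, 252.3, 53.2]
tcp_rot: [0.0, 1.0, 0.021, -0.0]
wrist_force: [0.5, -0.1, -3.4]
finger_gap: 61.2
```

Call:
drive_tool --increments '[{"angular": [0,0,0],"translation": [0,0,0.05],"gripper": 0},{"angular": [0,0,0],"translation": [0,0,0.1],"gripper": 0}]'

```text
time_s: 12.0
ee_pos: [553.1, 252.3, 52.5]
tcp_rot: [-0.0, 1.0, 0.021, 0.0]
wrist_force: [-2.4, -1.2, 1.5]
finger_gap: 61.1
```

Contact: the force changed from -3.4 to +1.5 N. Releasing, then retreating straight up.

Call:
drive_tool --increments '[{"angular": [0,0,0],"translation": [0,0,0],"gripper": 0.9},{"angular": [0,0,0],"translation": [0,0,0],"gripper": 1},{"angular": [0,0,0],"translation": [0,0,0],"gripper": 1},{"angular": [0,0,0],"translation": [0,0,0],"gripper": 1},{"angular": [0,0,0],"translation": [0,0,0],"gripper": 1}]'

```text
time_s: 12.5
ee_pos: [553.1, 252.3, 52.4]
tcp_rot: [-0.0, 1.0, 0.021, 0.0]
wrist_force: [0.1, -0.1, -0.3]
finger_gap: 85.0
```

Call:
drive_tool --increments '[{"angular": [0,0,0],"translation": [0,0,-1.5],"gripper": 1},{"angular": [0,0,0],"translation": [0,0,-4],"gripper": 1},{"angular": [0,0,0],"translation": [0,0,-7],"gripper": 1},{"angular": [0,0,0],"translation": [0,0,-11],"gripper": 1},{"angular": [0,0,0],"translation": [0,0,-15],"gripper": 1},{"angular": [0,0,0],"translation": [-4,0,-19],"gripper": 1},{"angular": [0,0,0],"translation": [-8,0,-20],"gripper": 1},{"angular": [0,0,0],"translation": [-10,0,-20],"gripper": 1},{"angular": [0,0,0],"translation": [-10,0,-20],"gripper": 1}]'

```text
time_s: 13.4
ee_pos: [451.1, 248.1, 253.5]
tcp_rot: [-0.0, 1.0, 0.022, 0.001]
wrist_force: [-0.4, 0.1, -0.0]
finger_gap: 85.3
```

```bash
python3 - <<'E'
from fit import *
from mv import *
print(sensors.state()['time_s'],sensors.state()['wrist_force'])
D={n:cap(n) for n in('scene','side')}
for n in D:
  for m in cams.masks_of(n,'tin_center'): print(n,m['conf'],m['box'])
q=[loc(BAY,BYAW,box(-38,38,dy-31,dy+31,4,84)) for dy in(-112,0,112)]
draw(D['scene'],[],'h_s0.png',(295,130,485,250),4)
draw(D['scene'],q,'h_s.png',(295,130,485,250),4);draw(D['side'],q,'h_d.png',(210,70,310,220),4)
E
```

```text
13.4 [-0.43887982  0.07160702 -0.0358422 ]
scene 0.69 [101.5, 222.0, 163.0, 287.2]
scene 0.65 [370.5, 168.9, 420.9, 221.3]
side 0.66 [292.1, 323.5, 350.1, 402.0]
side 0.64 [241.7, 127.2, 276.4, 159.4]
```

View pics/h_s.png

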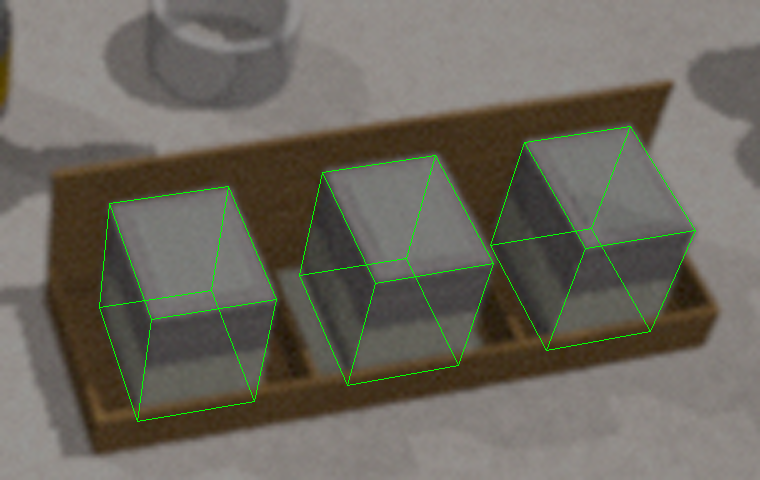

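View pics/h_d.png

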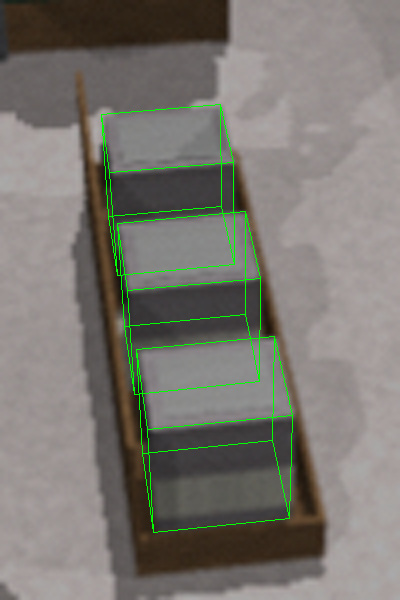

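View pics/h_s0.png

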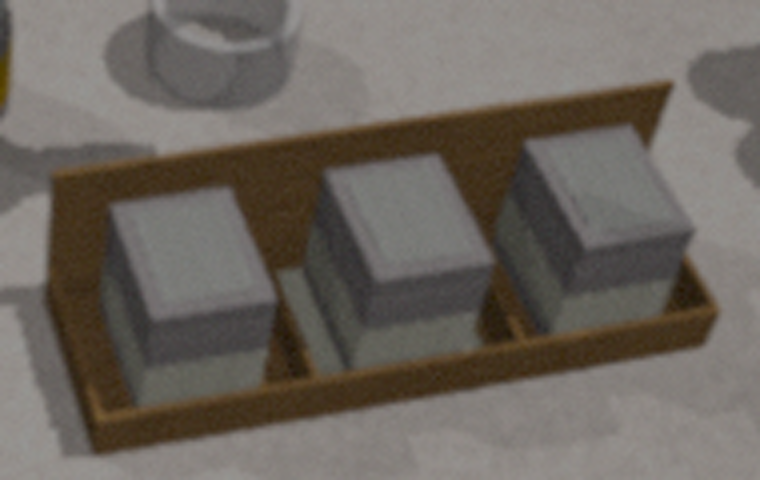

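The tin sits shut, flat and square between its neighbours. Its outline at scene (407,265) matches the predicted seated pose in both views, and the gripper is clear. Handing in.

```bash
python3 -c "
from workcell import ctrl
print(ctrl.finish_job())"
```

```text
the job is handed in; nothing more can be done
None
```

I folded the grey tin's lid shut on the table, carried the tin upright to the middle bay, set it down there and handed the job in at about 13.5 s. `finish_job` gives no verdict, so the points below are my own checks.

- **Lid:** I pressed it to a hard stop at about 10 N, with the fingertips at about z = 80 mm, which is the shut height. It still looked shut in the last pictures.
- **Set-down:** The tin touched the bay floor gently. The wrist force went from -3.4 to +1.5 N with the tool 52.5 mm above the table, where I expected the tin to meet the floor.
- **Final position:** Outlines drawn where the three tins should sit matched the pictures in both the scene and side views. The gripper was open and well clear, with the wrist force near zero.
- **Left alone:** I did not touch the pink look-alike or the two tins already in the case.

No check failed. When I re-measured the shut tin before gripping it, the fits from the two cameras differed by about 1 mm, within the calibration error. In one side view the lid's far edge seemed about 9 mm short, but an enlarged crop showed it only blending into the pale table.

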